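# Square up a lamp unit in the gluing corner

## Robot

A 6-joint arm with a two-finger parallel gripper is mounted at the origin on the work surface. World frame = base frame: x ahead of the robot, y to its left, z up, the work surface at z = 0. Lengths are in m, angles in rad, forces in N, time in s.
With the tool pointing down it reaches from about 0.4 to 0.825 m from the base axis. Payload 7 kg.
Tool frame: the origin (TCP) lies midway between the tips of the shut fingers; the grasp point (between the pads) lies 19 mm behind it; z points along the fingers, y is the line along which they close (so a half turn about z gives the same grasp; the last joint's range is limited). The gripper opens to 85 mm and grips with 20 to 120 N. Pads are 22 mm wide; open, the fingers measure 114 mm over their backs; the gripper's body (76 mm by 85 mm) begins 54 mm behind the grasp point. The pads swing forward as they close: fully open they stand 13 mm farther back than shut.
Start: joints at [1.463, 0.359, 0.012, 0, -1.224, -0.288], TCP at [0.26, 0.623, 0.231] pointing down, gripper open.
Joint ranges: [-3.07, 3.07], [-1.43, 2.12], [-1.02, 1.25], [-3.03, 1.67], [-3.05, -0], [-3.03, 3.03]. Speed limits (rad/s): [2.39, 2.39, 3.01, 3.14, 3.14, 3.14].

## Interface

Orientations are given as a unit quaternion [w, x, y, z].
In Python, from rig import read_state, camera, job, recognise, cut_out, place_of gives the robot as it stands. The module is installed in compiled form; this text tells all that it offers.
- The arm moves only by the tool move_arm, never from a script. Its argument "plan" is a list that holds one entry, the list of rows, each a list of 5 numbers: the finger opening in mm, from 0 to 85.4, then the shift along the tool's x, y, z in mm, then the turn about the tool's z in rad. In form: [[[hand, x, y, z, turn], ...]]. A call has 1 to 10 rows; each row shifts and turns the commanded pose from where the row before left it, along the tool's axes as they then stand; what a row does not reach is not made up. A row lasts 1/12 s, in which the tool goes at most 41.7 mm and 7.16 degrees, less where a joint would pass 70% of its speed; a pose out of reach is approached as far as the arm can. A call is refused whole if a number of a shift passes 41.7 or a number of a turn 0.125, either way. A call with a gripper value outside its range is refused whole. The fingers move at their own pace and stop on an object; the grip force is fixed at half the most. Time passes only in rows, so rows that do not move let the fingers close. It gives the time, the measured TCP pose, the force, the opening and the grip force at its end, in the units of the state.
- read_state(): the state, without advancing time (a new reading comes with each control period).
- camera(name): name is "scene" or "top" or "wrist"; returns a dict with "frame" (480x640x3 uint8, red, green, blue), "K" (3x3 intrinsics, pixels), "xyz" and "attitude" of the camera in the world. Camera axes: x right, y down, z forward; pixel columns grow to the right and rows downward; lengths in m; the calibration is good to about 2 mm. A picture is of the moment at which its call begins. There is no depth.
- job.sign_off(): hands the job in; it is judged then, once.
Trained networks look in a picture, given as the dict that the camera call returned (one of the last four; its "shot" number tells which), for a name from the list of things; names that differ only in an ending like _2 or _b are one class to them, and where a whole thing is asked for, a point or a joint stands for the part that bears it (a point fixed in the world has none). Each returns a list of dicts, best first, with "p" (0 to 1); they miss things now and then, are a little off and sometimes report something else, mostly with a low value. They report only what shows in the picture. A call takes as long as a camera call. They do not tell look-alikes from the thing itself.
- recognise(picture, query): "pixel" ([column, row] in pixels, amid what is visible of it).
- cut_out(picture, query): "region" (480x640 bool, what is visible of it) and "pixel" ([column, row] in pixels, amid what is visible of it).
- place_of(picture, query): "pixel" ([column, row] in pixels: a listed point, or the origin of a listed thing).
The state is a dict: "time_s": time; "joints": joint angles; "qvel": joint speeds; "joint_torque": joint torques, N m; "ee_pos": TCP position; "tool_rot": TCP orientation; "force": force on the tool from outside, world axes, zero at the start; "wrist_torque": the same for the moment, N m; "width": finger opening in m; "gripper_force": force on a finger pad.
Only numpy, scipy, OpenCV 4.12 (cv2) and the standard library are available. Lean on these libraries where they do the work, as an engineer would, in place of code of your own. Each camera call takes 0.05 s, during which the arm holds its last target. There are 200 camera calls.

## Task

Two lamp units with square feet stand on the headlamp repair bench. Push the larger one along the bench by its square foot until it sits in the inside corner of the fixed aluminium straightedge and end stop, the foot flush against both, then draw back. Never lift or tip it or touch its round barrel and lens, and leave the smaller unit and everything else on the bench where they are.

Things in the scene. Friction and masses are not known exactly. Their poses are not given: they have to be found in the camera images.
- large_unit: The larger lamp unit, loose, 0.3 to 0.6 kg, slides at 2 to 4 N: dark square metal foot 90 x 90 mm, 28 mm high (push on its side faces), under a round barrel. Origin: centre of the foot's underside, on the bench (z = 0). z up; x and y square to the side faces, which lie 45 mm from the origin. It starts with nothing between it and the straightedge along the corner's +x.
- large_unit_barrel: The barrel and glass lens fixed on the larger unit's foot, not to be touched: 56 mm in diameter, 60 mm over the bright rim near its top, from 28 mm to 56 mm above the bench. Same origin and axes as the larger unit.
- corner: Two aluminium bars screwed to the bench, 20 mm wide, 22 mm high. Origin: the inside corner of their inner faces, at bench height; z up. Straightedge: inner face is the plane x = 0, facing -x (to the robot), from y = -460 to +20 mm. End stop: inner face is the plane y = 0, facing -y, from x = -100 to 0 mm. A seated larger unit's origin is at x = -45, y = -45 mm here. Yaw varies a little.
- small_unit: The smaller lamp unit, loose, a bystander of the same make: square foot 64 x 64 mm, 24 mm high, barrel 42 mm in diameter (46 mm over its rim), 48 mm high in all. Origin: centre of its underside. It stands beside the larger unit, to its left or right.
- bezel_ring: Bystander: bright round trim ring, 80 mm across, 22 mm high, with a flat tab either side (112 mm over the tabs along its x). Origin: centre of its underside.
- screwdriver: Bystander: screwdriver lying on the bench at the right. x runs along it from handle to tip.
- wrench: Bystander: steel wrench lying on the bench at the right. x runs along it.
- pliers: Bystander: pliers with orange handles lying at the left, about 175 mm long, 14 mm high. Origin: under the pivot; x points to the jaws.
- drink_can: Bystander: plain drink can at the left, 66 mm in diameter, 115 mm high. Origin: centre of its underside.
- bulb: Bystander: small lamp bulb standing on its base beyond the straightedge, 32 mm in diameter, 48 mm high. Origin: centre of its underside.
Not all that is in view belongs to the job. Leave any red look-alike of the large_unit alone.

How it is judged:
At the end, for the whole second after the job is handed in: The larger unit stands upright on the bench at rest in the corner, its foot within 3 mm of the straightedge and within 3 mm of the end stop and within 2 degrees of square to them; no bystander is more than 15 mm from where it started (x of large_unit in the frame of corner between -0.048 and -0.042 m and y of large_unit in the frame of corner between -0.048 and -0.042 m and (angle between the x axis of large_unit and the x axis of corner, either way round below 0.035 rad or angle between the x axis of large_unit and the y axis of corner, either way round below 0.035 rad) and height (world z) of large_unit below 0.004 m and angle between large_unit's own z axis and vertical below 0.03 rad and linear speed of large_unit below 0.01 m/s and distance of each of small_unit, bezel_ring, screwdriver, wrench, pliers, drink_can, bulb from where it was at the start of the episode below 0.015 m); the robot touches nothing.
It fails at once if the larger unit is lifted (more than 8 mm) or tipped (more than 9 degrees) (height (world z) of large_unit above 0.008 m or angle between large_unit's own z axis and vertical above 0.16 rad).
It fails at once if the robot touches the larger unit's barrel or lens (contact force between any of the fingers, the arm and large_unit_barrel above 0.5 N).
It fails at once if a bystander is moved more than 15 mm (distance of any of small_unit, bezel_ring, screwdriver, wrench, pliers, drink_can, bulb from where it was at the start of the episode above 0.015 m).
It also fails if it takes over 58 s, if anything falls off the work surface, if the arm or the gripper's body presses on something with over 40 N, if the wrist force passes 120 N, or if a joint passes its speed limit or range.

## Working session

There is one attempt and no reset: what is moved stays moved. The work goes in short steps, Python scripts to look and compute and a tool call to move; the robot and the scene stay as the last step left them, time stands still between calls to the robot, and variables do not carry over. Pictures are saved under pics/ and viewed, at most 10 in all, crops included, and the job is handed in when it is done.

Besides the shell and the picture viewer there is one more tool, called in YAML: its name, and indented under it one key for each argument. move_arm: Moves the arm, as the interface text tells. Its arguments: {"type":"object","properties":{"plan":{"type":"array","items":{"type":"array","items":{"type":"array","items":{"type":"number"}}}}},"required":["plan"]}

```bash
mkdir -p pics; cat > h.py <<'E'
import numpy as np, cv2
from rig import read_state, camera, job, recognise, cut_out, place_of
from scipy.spatial.transform import Rotation as R
def Rm(a):
    a=np.array(a,float)
    return a if a.shape==(3,3) else R.from_quat(a[[1,2,3,0]]).as_matrix()
def ray(c,px,z=0.):
    d=Rm(c["attitude"])@np.linalg.inv(c["K"])@np.array([px[0],px[1],1.])
    o=np.array(c["xyz"]); return o+d*(z-o[2])/d[2]
def proj(c,P):
    q=np.array(c["K"])@(Rm(c["attitude"]).T@(np.array(P,float)-c["xyz"])); return q[:2]/q[2]
def save(c,n): cv2.imwrite("pics/"+n,c["frame"][:,:,::-1])
E
python3 - <<'E'
from h import *
s=read_state(); print(s["ee_pos"],s["tool_rot"],s["width"])
for n in("top","scene"):
    c=camera(n); save(c,n+"1.png"); print(n,c["xyz"],c["attitude"])
    for t in "large_unit corner small_unit bezel_ring screwdriver wrench pliers drink_can bulb".split():
        for d in place_of(c,t)[:2]: print(t,np.round(d["p"],2),np.round(d["pixel"]),np.round(ray(c,d["pixel"]),3))
E
```

```text
[0.26004465 0.62235265 0.23036993] [ 8.24597220e-04  9.80471907e-01 -1.96657438e-01 -1.05431067e-04] 0.08580488997140959
top [0.37980645 0.00965527 1.58324872] [-0.04735653  0.71029507 -0.7005514   0.04965879]
large_unit 0.98 [355. 273.] [ 0.522 -0.119  0.   ]
large_unit 0.98 [316. 317.] [ 0.388 -0.     0.   ]
corner 0.79 [250. 226.] [0.666 0.209 0.   ]
corner 0.47 [336. 182.] [ 0.808 -0.056  0.   ]
small_unit 0.86 [286. 282.] [0.493 0.095 0.   ]
bezel_ring 0.75 [199. 301.] [0.43  0.357 0.   ]
screwdriver 0.88 [446. 294.] [ 0.461 -0.396  0.   ]
wrench 0.73 [476. 248.] [ 0.605 -0.493  0.   ]
pliers 0.62 [338. 184.] [ 0.804 -0.064  0.   ]
pliers 0.59 [178. 217.] [0.689 0.436 0.   ]
drink_can 0.95 [138. 294.] [0.449 0.545 0.   ]
bulb 0.5 [339. 185.] [ 0.8   -0.067  0.   ]
scene [ 1.19514215 -0.39845915  0.83831856] [-0.32244871  0.82580974  0.4314795  -0.16700464]
large_unit 0.81 [258. 262.] [ 0.518 -0.112  0.   ]
large_unit 0.71 [202. 287.] [ 0.51  -0.262  0.   ]
corner 0.85 [396. 245.] [0.671 0.209 0.   ]
small_unit 0.73 [320. 224.] [0.498 0.091 0.   ]
bezel_ring 0.72 [377. 177.] [0.43  0.347 0.   ]
screwdriver 0.76 [138. 300.] [ 0.463 -0.401  0.   ]
wrench 0.98 [117. 370.] [ 0.609 -0.494  0.   ]
pliers 0.79 [458. 218.] [0.693 0.415 0.   ]
drink_can 0.8 [428. 161.] [0.457 0.533 0.   ]
bulb 0.61 [335. 336.] [ 0.799 -0.081  0.   ]
```

View pics/top1.png

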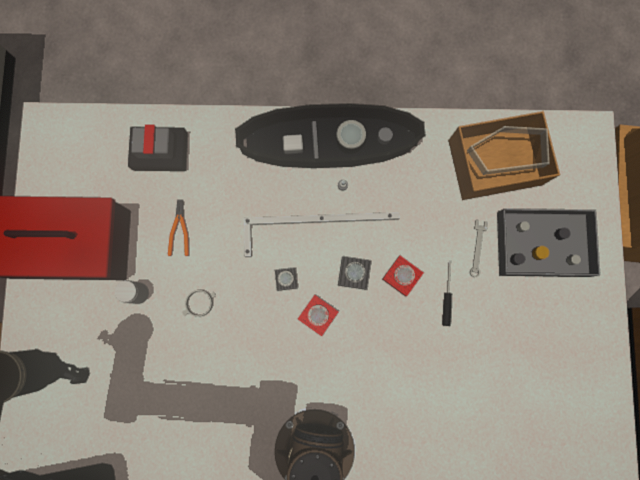

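View pics/scene1.png

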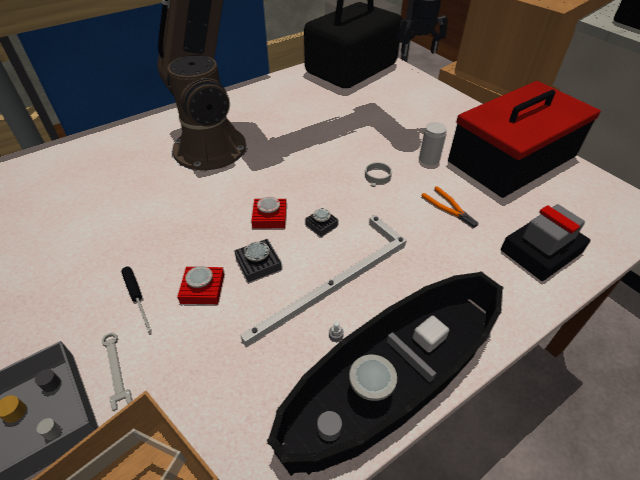

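The top view shows the dark large unit at pixel (355,272), the small unit at (286,280), and red look-alikes at (318,315) and (403,275). The corner is at (250,226), and the straightedge runs right to about (399,219). The scene view agrees, and the path along the straightedge is free. Next I measure the yaws.

```bash
python3 - <<'E'
from h import *
c=camera("top")
for t in("large_unit","corner","small_unit"):
    for d in cut_out(c,t)[:3]:
        m=d["region"].astype(np.uint8); ys,xs=np.nonzero(m)
        z={"large_unit":.028,"corner":.022,"small_unit":.024}[t]
        P=np.array([ray(c,(x,y),z)[:2] for x,y in zip(xs,ys)],np.float32)
        r=cv2.minAreaRect(P); print(t,round(d["p"],2),d["pixel"],len(xs),r)
        if t=="corner":
            # straightedge pixels: columns >260
            Q=P[(xs>262)&(xs<395)]; v=cv2.fitLine(Q,cv2.DIST_HUBER,0,.01,.01).ravel(); print(v,np.degrees(np.arctan2(-v[1],-v[0])))
            if len(Q): print("yaw of corner x deg",np.degrees(np.arctan(-v[0]/v[1])))
E
```

```text
large_unit 0.96 [316.0, 318.2] 927 ((0.39343753457069397, -0.0037303566932678223), (0.09172900021076202, 0.09142850339412689), 55.73075866699219)
large_unit 0.93 [355.0, 273.8] 942 ((0.5222104787826538, -0.11381697654724121), (0.09415249526500702, 0.09265138953924179), 82.20233154296875)
large_unit 0.7 [402.8, 275.8] 952 ((0.5156037211418152, -0.25920236110687256), (0.09160870313644409, 0.09665975719690323), 53.93144226074219)
corner 0.76 [302.1, 217.8] 1400 ((0.6398756504058838, -0.01425163447856903), (0.12096604704856873, 0.4791519045829773), 2.984429359436035)
[ 0.05123346 -0.99868673  0.6895289  -0.03450934] 92.93674
yaw of corner x deg 2.9367464
corner 0.32 [448.4, 308.4] 330 ((0.4523196518421173, -0.393710196018219), (0.028963901102542877, 0.16953997313976288), 86.20394134521484)Traceback (most recent call last):
  File "<stdin>", line 11, in <module>
cv2.error: OpenCV(4.12.0) /io/opencv/modules/imgproc/src/linefit.cpp:50: error: (-215:Assertion failed) count > 0 in function 'fitLine2D_wods'
```

move_arm:
  plan:
    - [[50, 0, 0, 0, -0.112], [50, 0, 0, 0, -0.112], [50, 0, 0, 0, -0.112], [50, 0, 0, 0, -0.112], [50, 0, 0, 0, 0], [50, 7, 37.4, 0, 0], [50, 7, 37.4, 0, 0], [50, 7, 37.4, 0, 0], [50, 7, 37.4, 0, 0], [50, 7, 37.4, 0, 0]]

```text
time_s: 1.98
ee_pos: [0.3051, 0.4361, 0.2312]
tool_rot: [-0.0, 1.0, 0.024, 0.0]
force: [0.4, 0.1, 1.1]
width: 0.0499
gripper_force: 0.0
```

move_arm:
  plan:
    - [[50, 7, 37.4, 0, 0], [50, 7, 37.4, 0, 0], [50, 7, 37.4, 0, 0], [50, 7, 37.4, 0, 0], [50, 7, 37.4, 0, 0], [50, 7, 37.4, 0, 0], [50, 7, 37.4, 0, 0], [50, 7, 37.4, 0, 0], [50, 7, 37.4, 0, 0], [50, 7, 37.4, 0, 0]]

```text
time_s: 2.82
ee_pos: [0.3944, 0.0663, 0.2319]
tool_rot: [-0.0, 1.0, 0.024, 0.001]
force: [1.7, -0.2, -0.2]
width: 0.0504
gripper_force: 0.0
```

move_arm:
  plan:
    - [[50, 7, 37.4, 0, 0], [50, 7, 37.4, 0, 0], [50, 7, 37.4, 0, 0], [50, 7, 37.4, 0, 0], [50, 7, 37.4, 0, 0], [50, 0, 0, 30, 0], [50, 0, 0, 30, 0], [50, 0, 0, 20, 0], [50, 0, 0, 0, 0], [50, 0, 0, 0, 0]]

```text
time_s: 3.65
ee_pos: [0.4387, -0.1172, 0.1512]
tool_rot: [0.0, 1.0, 0.025, -0.001]
force: [0.6, 0.4, 1.1]
width: 0.05
gripper_force: 0.0
```

```bash
python3 - <<'E'
from h import *
c=camera("wrist"); save(c,"w1.png"); print(c["xyz"],c["attitude"])
for t,z in(("large_unit",.028),("corner",.022)):
    for d in cut_out(c,t)[:3]:
        ys,xs=np.nonzero(d["region"]); 
        P=np.array([ray(c,(x,y),z)[:2] for x,y in zip(xs[::5],ys[::5])],np.float32)
        print(t,round(d["p"],2),d["pixel"],len(xs),cv2.minAreaRect(P))
E
```

```text
[ 0.50735935 -0.11427801  0.29454692] [ 0.10165421  0.71675049 -0.68310219 -0.0964705 ]
large_unit 0.86 [155.0, 274.4] 17201 ((0.3950548768043518, -0.00812753289937973), (0.08965997397899628, 0.10105646401643753), 55.285301208496094)
large_unit 0.8 [318.7, 90.3] 23148 ((0.5207160115242004, -0.11468075960874557), (0.0896068885922432, 0.0898875892162323), 81.91720581054688)
large_unit 0.65 [555.2, 119.2] 24154 ((0.5131912231445312, -0.2582753896713257), (0.09737122058868408, 0.09488550573587418), 53.99250793457031)
```

View pics/w1.png

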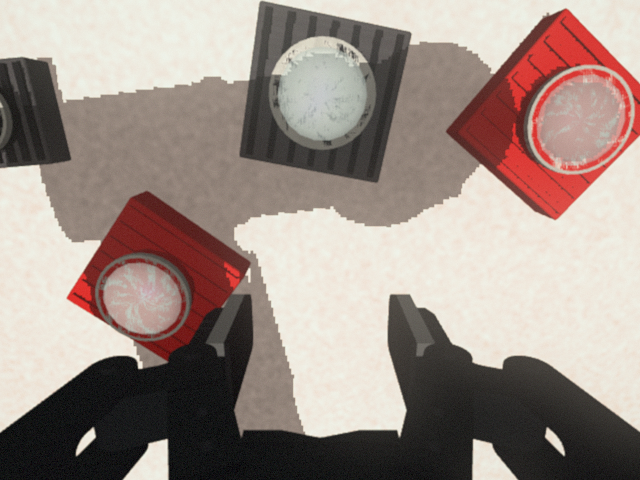

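The wrist view shows the large unit at (325,95), turned about 11° from the corner's axes. Both fingers are clear behind it, and the near red unit's closest corner is at (248,265). I'll descend slightly further right and check the height.

move_arm:
  plan:
    - [[50, 6, 3, 30, 0], [50, 0, 0, 30, 0], [50, 0, 0, 30, 0], [50, 0, 0, 25, 0], [50, 0, 0, 15, 0], [50, 0, 0, 10, 0], [50, 0, 0, 4, 0], [50, 0, 0, 0, 0]]

```text
time_s: 4.47
ee_pos: [0.4459, -0.1192, 0.0075]
tool_rot: [0.0, 1.0, 0.026, 0.0]
force: [-0.6, 0.2, -0.5]
width: 0.0498
gripper_force: 0.0
```

move_arm:
  plan:
    - [[50, 6, 0, 0, 0], [50, 8, 0, 0, 0], [50, 10, 0, 0, 0], [50, 10, 0, 0, 0], [50, 10, 0, 0, 0], [50, 10, 0, 0, 0], [50, 10, 0, 0, 0], [50, 10, 0, 0, 0], [50, 10, 0, 0, 0], [50, 6, 0, 0, 0]]

```text
time_s: 5.3
ee_pos: [0.5361, -0.115, 0.0076]
tool_rot: [0.0, 1.0, 0.026, -0.0]
force: [-4.7, -1.0, 2.9]
width: 0.0498
gripper_force: 2.6
```

move_arm:
  plan:
    - [[50, 10, 0, 0, 0], [50, 10, 0, 0, 0], [50, 8, 0, 0, 0], [50, 5, 0, 0, 0], [50, 4, 0, 0, 0], [50, 3, 0, 0, 0], [50, 0, 0, 0, 0]]

```text
time_s: 5.88
ee_pos: [0.5753, -0.1128, 0.0073]
tool_rot: [0.0, 1.0, 0.026, -0.0]
force: [-3.3, -0.9, 1.5]
width: 0.0498
gripper_force: 1.7
```

move_arm:
  plan:
    - [[50, 2, 0, 0, 0], [50, 2, 0, 0, 0], [50, 2, 0, 0, 0], [50, 0, 0, 0, 0]]

```text
time_s: 6.22
ee_pos: [0.5814, -0.1124, 0.0073]
tool_rot: [-0.0, 1.0, 0.026, 0.0]
force: [-2.8, -0.1, 1.0]
width: 0.0501
gripper_force: 1.5
```

move_arm:
  plan:
    - [[50, 1, 0, 0, 0], [50, 1, 0, 0, 0], [50, 0, 0, 0, 0]]

```text
time_s: 6.47
ee_pos: [0.5828, -0.1124, 0.0073]
tool_rot: [-0.0, 1.0, 0.026, -0.0]
force: [-4.6, -1.1, 2.2]
width: 0.0503
gripper_force: 2.4
```

move_arm:
  plan:
    - [[50, 1, 0, 0, 0], [50, 0, 0, 0, 0]]

```text
time_s: 6.63
ee_pos: [0.5831, -0.1124, 0.0073]
tool_rot: [0.0, 1.0, 0.026, -0.001]
force: [-6.9, -0.9, 5.0]
width: 0.0499
gripper_force: 3.3
```

move_arm:
  plan:
    - [[50, 1, 0, 0, 0], [50, 1, 0, 0, 0], [50, 0, 0, 0, 0]]

```text
time_s: 6.88
ee_pos: [0.5831, -0.1124, 0.0071]
tool_rot: [0.0, 1.0, 0.026, -0.003]
force: [-12.0, 1.3, 9.0]
width: 0.0501
gripper_force: 6.1
```

move_arm:
  plan:
    - [[50, -8, 0, 0, 0], [50, -15, 0, 0, 0], [50, -10, 0, -10, 0], [50, 0, 0, -35, 0], [50, 0, 0, -35, 0], [50, 0, 0, -35, 0], [50, 0, 0, -10, 0], [50, 0, 0, 0, 0]]

```text
time_s: 7.55
ee_pos: [0.5568, -0.1136, 0.1369]
tool_rot: [-0.0, 1.0, 0.027, 0.005]
force: [-0.5, 0.0, -0.5]
width: 0.0501
gripper_force: 0.0
```

```bash
python3 - <<'E'
from h import *
s=read_state(); print(np.round(s["joints"],3),s["ee_pos"])
c=camera("wrist"); save(c,"w2.png"); print(c["xyz"])
for t,z in(("large_unit",.028),("corner",.022)):
    for d in cut_out(c,t)[:3]:
        ys,xs=np.nonzero(d["region"]); 
        P=np.array([ray(c,(x,y),z)[:2] for x,y in zip(xs[::5],ys[::5])],np.float32)
        print(t,round(d["p"],2),d["pixel"],len(xs),cv2.minAreaRect(P))
E
```

```text
[ 1.44e-01  2.59e-01 -3.63e-01  1.00e-03 -9.38e-01  1.48e+00] [ 0.55678061 -0.11362665  0.13694718]
[ 0.62363946 -0.11068369  0.281151  ]
large_unit 0.94 [153.7, 455.7] 1763 ((0.4020703136920929, -0.009769052267074585), (0.08513867855072021, 0.10570596158504486), 55.40546417236328)
large_unit 0.88 [303.5, 96.0] 25760 ((0.6369251012802124, -0.10094662755727768), (0.09030811488628387, 0.0907956138253212), 2.951338052749634)
large_unit 0.66 [535.4, 297.9] 18675 ((0.5164626240730286, -0.257678747177124), (0.10707783699035645, 0.09051597118377686), 54.2674560546875)
corner 0.78 [281.2, 10.1] 12431 ((0.6832036972045898, -0.09043458104133606), (0.012669610790908337, 0.3259541690349579), 2.95141339302063)
```

View pics/w2.png

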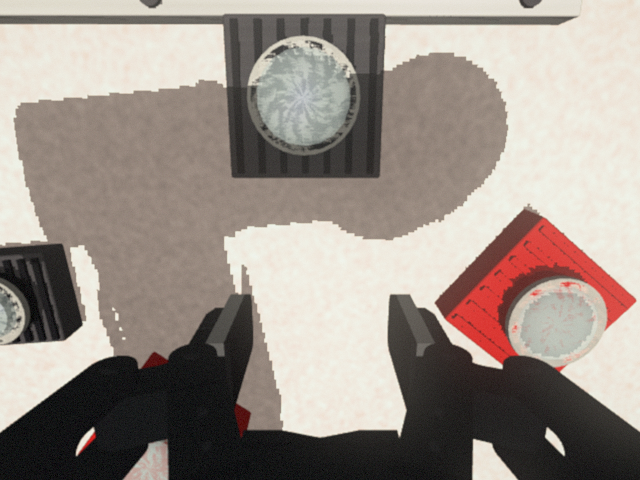

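The wrist view shows the unit at (303,96), square and flush with the straightedge (bar edge at row 18). Its yaw is 2.95°, the same as the bar. I'll move to its right side and turn the tool 90°.

move_arm:
  plan:
    - [[40, 20, 17, 0, 0.1], [40, 20, 17, 0, 0], [40, 22, 17, 0, 0], [40, 22, 15, 0, 0], [40, 0, 0, 0, 0.12], [40, 0, 0, 0, 0.12], [40, 0, 0, 0, 0.12], [40, 0, 0, 0, 0.12], [40, 0, 0, 0, 0.12], [40, 0, 0, 0, 0.12]]

```text
time_s: 8.53
ee_pos: [0.6351, -0.1818, 0.1302]
tool_rot: [0.0, 0.926, -0.377, -0.001]
force: [-0.1, -0.1, 0.4]
width: 0.0399
gripper_force: 0.0
```

move_arm:
  plan:
    - [[40, 0, 0, 0, 0.12], [40, 0, 0, 0, 0.12], [40, 0, 0, 0, 0.12], [40, 0, 0, 0, 0.12], [40, 0, 0, 0, 0.12], [40, 0, 0, 0, 0.12], [40, 0, 0, 0, 0.031], [40, 0, 0, 0, 0], [40, 0, 0, 0, 0]]

```text
time_s: 9.28
ee_pos: [0.6352, -0.1818, 0.1308]
tool_rot: [0.001, 0.726, -0.688, -0.001]
force: [0.1, -0.5, 0.4]
width: 0.0404
gripper_force: 0.0
```

```bash
cat >> h.py <<'E'
def tcp():
    s=read_state(); M=Rm(s["tool_rot"]); a=.0515; U=np.array([[np.cos(a),np.sin(a)],[-np.sin(a),np.cos(a)]])
    print("corner xy",U@(np.array(s["ee_pos"][:2])-[.668,.209]),"z",s["ee_pos"][2],"yaw deg",np.degrees(np.arctan2(M[1,0],M[0,0])),"tilt",M[:2,2])
E
python3 -c "
from h import *
tcp()"
```

```text
corner xy [-0.05287421 -0.38858925] z 0.13081753289130518 yaw deg -86.92687338531827 tilt [-1.76944739e-03  6.00773319e-05]
```

move_arm:
  plan:
    - [[40, 0, -6, 25, 0], [40, 0, 0, 30, 0], [40, 0, 0, 30, 0], [40, 0, 0, 20, 0], [40, 0, 0, 12, 0], [40, 0, 0, 6, 0], [40, 0, 0, 0, 0]]

```text
time_s: 9.87
ee_pos: [0.641, -0.1816, 0.0079]
tool_rot: [0.001, 0.725, -0.688, -0.001]
force: [1.0, 0.1, 0.1]
width: 0.04
gripper_force: 0.0
```

```bash
python3 -c "
from h import *
tcp()"
```

```text
corner xy [-0.04711464 -0.38867326] z 0.007934876928434732 yaw deg -86.97974518725181 tilt [-2.16135806e-03 -6.79680719e-05]
```

move_arm:
  plan:
    - [[40, -8, 0, 0, 0], [40, -8, 0, 0, 0], [40, -6, 0, 0, 0], [40, -6, 0, 0, 0], [40, -8, 0, 0, 0], [40, -10, 0, 0, 0], [40, -10, 0, 0, 0], [40, -10, 0, 0, 0], [40, -10, 0, 0, 0], [40, -10, 0, 0, 0]]

```text
time_s: 10.7
ee_pos: [0.6378, -0.0954, 0.0108]
tool_rot: [-0.0, 0.726, -0.688, 0.001]
force: [0.4, -4.9, 3.4]
width: 0.0396
gripper_force: 2.7
```

```bash
python3 -c "
from h import *
tcp()"
```

```text
corner xy [-0.04578779 -0.30247462] z 0.010793579664690946 yaw deg -86.9775584903964 tilt [ 0.00213137 -0.00079445]
```

move_arm:
  plan:
    - [[40, -10, 0, 1, 0], [40, -10, 0, 1, 0], [40, -10, 0, 0, 0], [40, -10, 0, 0, 0], [40, -10, 0, 0, 0], [40, -10, 0, 0, 0], [40, -10, 0, 0, 0], [40, -10, 0, 0, 0], [40, -10, 0, 0, 0], [40, -10, 0, 0, 0]]

```text
time_s: 11.53
ee_pos: [0.6325, 0.0043, 0.0089]
tool_rot: [-0.0, 0.725, -0.688, 0.001]
force: [0.5, -6.6, 4.7]
width: 0.0399
gripper_force: 3.4
```

move_arm:
  plan:
    - [[40, -10, 0, 0, 0], [40, -10, 0, 0, 0], [40, -10, 0, 0, 0], [40, -10, 0, 0, 0], [40, -10, 0, 0, 0], [40, -8, 0, 0, 0], [40, -8, 0, 0, 0], [40, -6, 0, 0, 0], [40, -4, 0, 0, 0], [40, 0, 0, 0, 0]]

```text
time_s: 12.37
ee_pos: [0.6283, 0.0809, 0.0086]
tool_rot: [-0.001, 0.726, -0.688, 0.001]
force: [0.1, -0.9, 0.8]
width: 0.04
gripper_force: 0.5
```

```bash
python3 -c "
from h import *
tcp()"
```

```text
corner xy [-0.04626168 -0.12591992] z 0.00860188499455843 yaw deg -86.95073630282775 tilt [1.58519111e-03 4.05168485e-05]
```

Expected contact is at about -0.101, so 25 mm remain.

move_arm:
  plan:
    - [[40, -4, 0, 0, 0], [40, -4, 0, 0, 0], [40, -4, 0, 0, 0], [40, -4, 0, 0, 0], [40, -3, 0, 0, 0], [40, -2, 0, 0, 0], [40, 0, 0, 0, 0]]

```text
time_s: 12.95
ee_pos: [0.627, 0.1009, 0.0083]
tool_rot: [-0.0, 0.725, -0.688, 0.0]
force: [0.1, -4.8, 4.4]
width: 0.0395
gripper_force: 2.4
```

move_arm:
  plan:
    - [[40, -1, 0, 0, 0], [40, -1, 0, 0, 0], [40, -1, 0, 0, 0], [40, 0, 0, 0, 0]]

```text
time_s: 13.28
ee_pos: [0.6268, 0.1034, 0.0083]
tool_rot: [0.0, 0.725, -0.688, 0.0]
force: [-0.2, -6.2, 5.3]
width: 0.0402
gripper_force: 3.3
```

move_arm:
  plan:
    - [[40, -1, 0, 0, 0], [40, -1, 0, 0, 0], [40, 0, 0, 0, 0]]

```text
time_s: 13.53
ee_pos: [0.6267, 0.1036, 0.0083]
tool_rot: [0.001, 0.725, -0.688, 0.001]
force: [2.9, -15.2, 5.6]
width: 0.0402
gripper_force: 7.9
```

```bash
python3 -c "
from h import *
tcp()"
```

```text
corner xy [-0.04667256 -0.10316359] z 0.008302211664691313 yaw deg -87.02181419330806 tilt [-0.00010815 -0.00279569]
```

It now presses on the end stop with 15 N. I'll draw back and look.

move_arm:
  plan:
    - [[40, 8, 0, 0, 0], [40, 15, 0, 0, 0], [40, 15, 0, 0, 0], [40, 10, 0, -15, 0], [40, 0, 0, -35, 0], [40, 0, 0, -35, 0], [40, 0, 0, -35, 0], [40, 0, 0, -20, 0], [40, 0, 0, 0, 0], [40, 0, 0, 0, 0]]

```text
time_s: 14.37
ee_pos: [0.6296, 0.0577, 0.1489]
tool_rot: [-0.002, 0.725, -0.689, 0.0]
force: [-1.2, -0.8, -0.9]
width: 0.0397
gripper_force: 0.0
```

```bash
python3 - <<'E'
from h import *
tcp()
for n in("top","wrist"):
    c=camera(n); save(c,n+"3.png")
    for t,z in(("large_unit",.028),("corner",.022)):
        for d in cut_out(c,t)[:3]:
            ys,xs=np.nonzero(d["region"]); 
            P=np.array([ray(c,(x,y),z)[:2] for x,y in zip(xs[::3],ys[::3])],np.float32)
            print(n,t,round(d["p"],2),d["pixel"],len(xs),cv2.minAreaRect(P))
c=camera("scene"); f=c["frame"][180:300,300:480,::-1]; cv2.imwrite("pics/s3.png",cv2.resize(f,None,fx=4,fy=4))
E
```

```text
corner xy [-0.04615348 -0.14909817] z 0.14885235336909636 yaw deg -87.0535744721083 tilt [0.00285444 0.00172702]
top large_unit 0.83 [268.0, 243.3] 602 ((0.6133580803871155, 0.1565537303686142), (0.07107307761907578, 0.08705927431583405), 4.203574180603027)
top large_unit 0.69 [316.8, 317.7] 881 ((0.3937971889972687, -0.0041260793805122375), (0.08998534083366394, 0.08821704983711243), 57.17473602294922)
top large_unit 0.56 [404.5, 275.8] 948 ((0.5162075161933899, -0.2589470148086548), (0.09405073523521423, 0.093693308532238), 52.815879821777344)
top corner 0.62 [350.9, 215.7] 765 ((0.6638219952583313, -0.00998176634311676), (0.07167316973209381, 0.4858803153038025), 15.005613327026367)
wrist large_unit 0.79 [320.6, 363.0] 14206 ((0.6234300136566162, 0.1536533683538437), (0.08961377292871475, 0.10296127200126648), 2.809951066970825)
wrist large_unit 0.76 [619.2, 157.0] 3874 ((0.44893625378608704, 0.004517391324043274), (0.036530785262584686, 0.07543265074491501), 14.815349578857422)
wrist corner 0.86 [232.4, 167.2] 12733 ((0.6448988318443298, 0.07077078521251678), (0.10611926019191742, 0.307441383600235), 10.028993606567383)
```

View pics/wrist3.png

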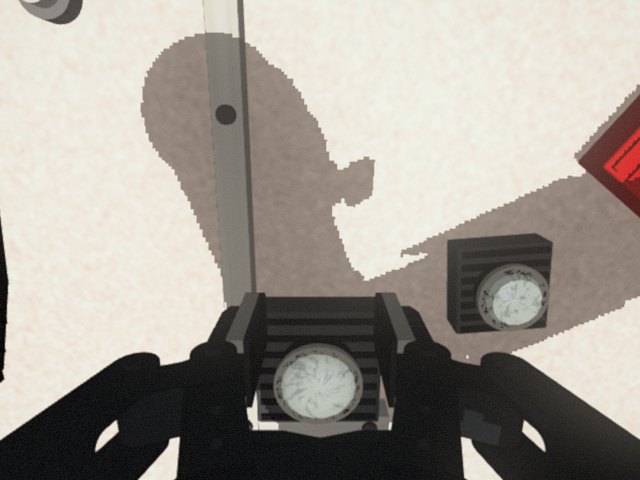

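View pics/s3.png

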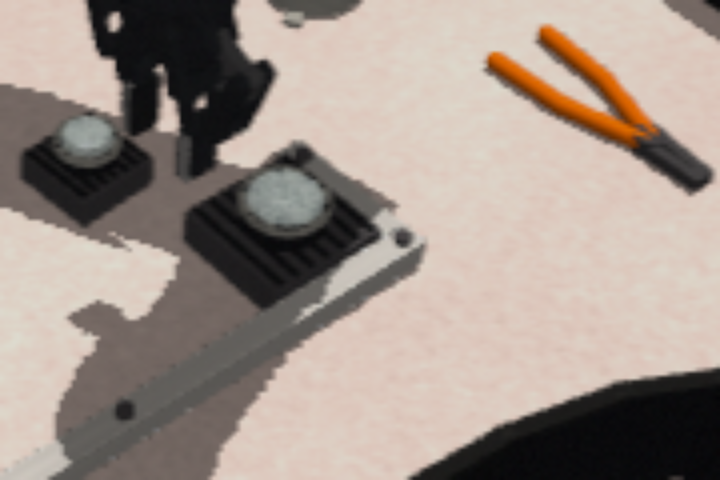

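The scene crop shows the unit in the corner. The fingers hide the end-stop seam in the wrist view, so I'll pass high over the unit for a clear look down.

move_arm:
  plan:
    - [[40, -25, 0, -5, 0], [40, -35, 0, 0, 0], [40, -35, 0, 0, 0], [40, -35, 0, 0, 0], [40, -35, 0, 0, 0], [40, -25, 0, 0, 0], [40, 0, 0, 0, 0], [40, 0, 0, 0, 0]]

```text
time_s: 15.38
ee_pos: [0.6186, 0.2494, 0.1513]
tool_rot: [0.001, 0.726, -0.688, -0.0]
force: [0.6, -1.1, 0.1]
width: 0.0396
gripper_force: 0.0
```

```bash
python3 - <<'E'
from h import *
tcp()
c=camera("wrist"); save(c,"w4.png"); print(c["xyz"])
for t,z in(("large_unit",.028),("corner",.022)):
    for d in cut_out(c,t)[:1]:
        ys,xs=np.nonzero(d["region"]); 
        P=np.array([ray(c,(x,y),z)[:2] for x,y in zip(xs[::3],ys[::3])],np.float32)
        print(t,round(d["p"],2),d["pixel"],len(xs),cv2.minAreaRect(P))
E
```

```text
corner xy [-0.04724021  0.04288439] z 0.15126447677821703 yaw deg -86.87780890286591 tilt [-0.00116911 -0.0008169 ]
[0.62105376 0.1789217  0.29481534]
large_unit 0.67 [317.6, 81.6] 23649 ((0.6231122612953186, 0.1584472358226776), (0.0905332937836647, 0.08991914242506027), 3.028674364089966)
corner 0.72 [238.6, 160.7] 10855 ((0.628350555896759, 0.16778898239135742), (0.12079499661922455, 0.11196839064359665), 3.0247902870178223)
```

View pics/w4.png

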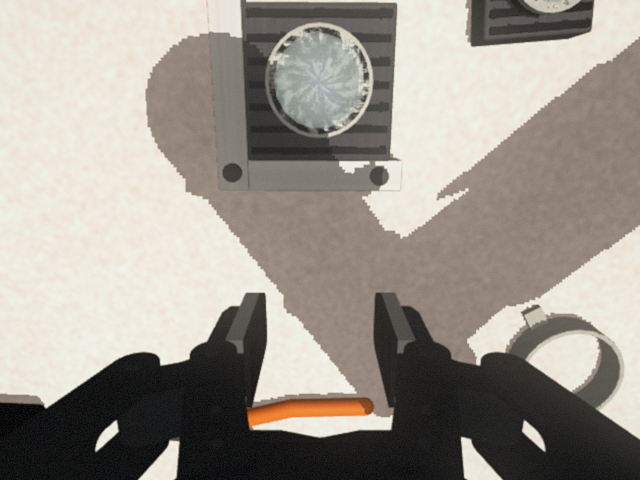

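```bash
python3 -c "
import cv2
f=cv2.imread('pics/w4.png')[90:200,195:320]; cv2.imwrite('pics/w4z.png',cv2.resize(f,None,fx=5,fy=5,interpolation=cv2.INTER_NEAREST))"
```

```text
(no output)
```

View pics/w4z.png

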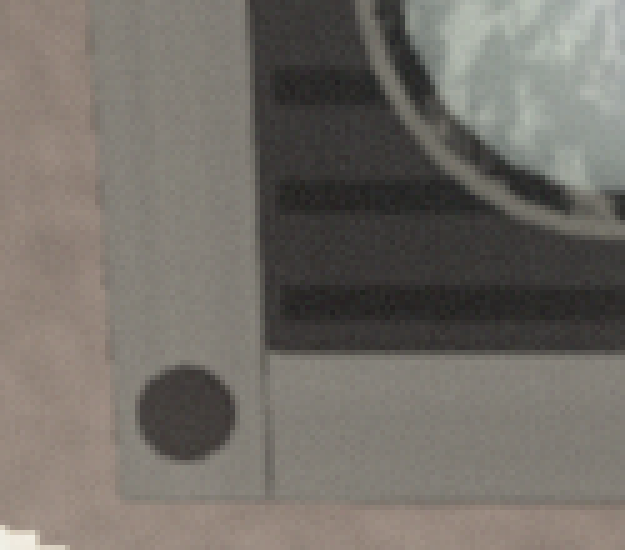

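The zoom shows both foot edges on the inner faces, meeting at the seam at (268,350) with no gap. The gripper is clear, so I'm handing in.

```bash
python3 -c "
from rig import job
print(job.sign_off())"
```

```text
the job is handed in; nothing more can be done
None
```

The larger unit sits in the corner, flush against the straightedge and end stop in the last camera view; I drew the gripper back clear and handed the job in at about 15.5 s (sign-off returned no verdict).

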